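# Clip a tee coupon into the weld jig

## Task

Load the steel tee coupon into the weld jig, one-handed: with the edge of the tee's foot push the jig's sprung curved arm back, set the tee down on the bed between arm and fixed edge, flush along the fixed edge and slid home until it lightly touches the end of the stop screw, then let go so that the arm springs against it and holds it. Be gentle: do not ram the tee into the jig or bend the arm to its limit, and leave the other things on the table alone.

Things in the scene. Friction and masses are not known exactly. Their poses are not given: they have to be found in the camera images.
- jig: Weld jig, fixed to the table: aluminium bed 240 (x) x 170 (y) x 12 mm; origin at the centre of its underside, z up, bed top at z = 12 mm. The tee goes on the bed with its long side along x; home, its origin is at y = +10, z = 12 mm, and 45 mm short (in x) of the stop screw's end. A tee held 12 to 18 mm above the bed clears the fixed edge while its foot still meets the arm's nose.
- fixed_edge (a point): Middle of the upper rim of the fixed edge's face (jig x = -5, y = +35, z = 22 mm). The fixed edge is a steel strip along jig x on the bed's +y side, from x = -80 to +70 mm, 10 mm high above the bed, 12 mm thick; its face looks to jig -y.
- stop_mid (a point): Middle of the stop screw's range (jig x = +44, y = +10, z = 19.5 mm), on its axis. The level screw points to jig -x from a grey block (34 mm wide in y, top 34 mm above the table). Its round end, 13 mm across, is not measured: it was last set up to 20 mm either way in jig x from this point, the block 5 mm behind it; look or feel for it. A fine stop: push on it with under 15 N.
- clip (a joint): Sprung curved steel arm. 0 = at rest, nose reaching in over the tee's place; grows as the nose is pushed to jig -y (clockwise from above), limit 0.6 rad. About 0.23 with the tee home, 0.33 with the nose 10 mm farther back. The spring always pushes the nose towards the fixed edge: about 3.5 N at the nose at rest, 6 N with the tee home, 8 N at 0.4 rad.
- pivot (a point): Foot of the arm's upright pivot, on the bed (jig x = -95, y = -45 mm). The pivot's boss is 26 mm across; pivot and arm stay lower than 50 mm above the table.
- clip_tip (a point): Centre of the arm's upright round nose (a steel pin 12 mm across, standing from 14 to 39 mm above the table), 26 mm above the table. At rest at jig x = -10, y = -1 mm, so its side facing the fixed edge is at y = +5 mm; with the tee home at about jig x = -2, y = -21 mm.
- tee: Tee weld coupon of plain steel, about 0.5 kg, loose, standing on its foot. Foot 90 (x) x 50 (y) x 8 mm; upright web in the middle, 80 mm long (x), 8 mm thick (y), its top 62 mm above the underside. Origin at the centre of the underside, z up. The same when turned half round. Grip it across the web, well above the foot (fingertips about 30 mm above its underside), so that the fingers clear the jig.
- angle: Bystander: L-section steel offcut 80 x 40 x 32 mm; origin at the centre of its underside.
- flat: Bystander: flat steel coupon 100 x 45 x 8 mm with a bead across; origin at the centre of its underside.
- pipe: Bystander: pipe offcut standing on end, 48 mm across, 30 mm high.
- brush: Bystander: brush with a wooden handle, lying to the robot's left.
- can: Bystander: metal spray can, 64 mm across, 160 mm high.
- magnet: Bystander: triangular welding magnet, about 80 mm, 12 mm thick, lying flat.
Things that resemble listed ones, but are neither listed nor needed, are in the scene too. Leave any green, orange or purple look-alike of the tee alone.

How it is judged:
By the outcome, as a careful person would: the job done as asked, in the order asked, and still so for the second after the job is handed in, with the robot touching nothing.
It also fails if it takes over 51 s, if anything falls off the work surface, if the arm or the gripper's body presses on something with over 40 N, if the wrist force passes 120 N, or if a joint passes its speed limit or range.

## Robot

A 6-joint arm with a two-finger parallel gripper is mounted at the origin on the work surface. World frame = base frame: x ahead of the robot, y to its left, z up, the work surface at z = 0. Lengths are in m, angles in rad, forces in N, time in s.
With the tool pointing down it reaches from about 0.225 to 0.875 m from the base axis. Payload 3.4 kg.
Tool frame: the origin (TCP) lies on the centre line of the jaws, within the pads' length; the fingertips stand 17 mm ahead of it and the grasp point (between the pads) lies 2 mm behind it; z points along the fingers, y is the line along which they close (so a half turn about z gives the same grasp; the last joint's range is limited). The gripper opens to 85 mm and grips with 20 to 120 N. Pads are 22 mm wide; open, the fingers measure 114 mm over their backs; the gripper's body (76 mm by 85 mm) begins 54 mm behind the grasp point. The pads swing forward as they close: fully open they stand 13 mm farther back than shut.
Start: joints at [1.049, 0.276, 1.505, -0, 1.361, -0.121], TCP at [0.224, 0.529, 0.248] pointing down, gripper open.
Joint ranges: [-2.89, 2.89], [-0.75, 2.08], [0.22, 2.7], [-1.18, 4.32], [0.11, 2.71], [-2.7, 2.7]. Speed limits (rad/s): [2.57, 2.57, 3.14, 3.14, 3.14, 3.14].

## Interface

Orientations are given as a unit quaternion [w, x, y, z].
In Python, from rig import manip gives the robot as it stands.
- The arm moves only by the tool move_arm, never from a script. Its argument "steps" is one flat list of numbers, 7 for each row, row after row: the turn, a rotation vector about the world's x, y, z normalised to -1 to 1, where 1 is 360 degrees, then the shift along the world's x, y, z normalised to -1 to 1, where 1 is 1 m, then the opening, from -1 (shut) to 1 (fully open). A call has exactly 10 rows; each row is the pose to reach, as a shift and turn from the pose commanded when the call began, turning the shorter way round; what a row does not reach only later rows make up. A row lasts 1/10 s, in which the tool goes at most 50 mm and 8.59 degrees, less where a joint would pass 70% of its speed; a pose out of reach is approached as far as the arm can. A call with a number of a shift or a turn outside -1 to 1 is refused whole. A call with a gripper value outside its range is refused whole. The fingers move at their own pace and stop on an object; "squeeze" is the grip in N (left out, the last holds). Time passes only in rows, so rows that repeat a pose let the fingers close, or fill a call up. It gives the time, the measured TCP pose, the force, the opening and the grip force at its end, in the units of the state.
- manip.get_state(): the state, without advancing time (a new reading comes with each control period).
- manip.get_image(name): name is "scene" or "top" or "wrist"; returns a dict with "pixels" (480x640x3 uint8, blue, green, red), "fx", "fy", "cx", "cy" (pixels), "R" (3x3) and "t" (3): a world point X has camera coordinates R X + t. Camera axes: x right, y down, z forward; pixel columns grow to the right and rows downward; lengths in m; the calibration is good to about 2 mm. A picture is of the moment at which its call begins. There is no depth.
- manip.sign_off(): hands the job in; it is judged then, once.
The state is a dict: "clock": time; "qpos": joint angles; "qd": joint speeds; "effort": joint torques, N m; "position": TCP position; "ee_rot": TCP orientation; "contact_force": force on the tool from outside, world axes, zero at the start; "moment": the same for the moment, N m; "width": finger opening in m; "gripper_force": force on a finger pad.
Only numpy, scipy, OpenCV 4.12 (cv2) and the standard library are available. Lean on these libraries where they do the work, as an engineer would, in place of code of your own. Each camera call takes 0.05 s, during which the arm holds its last target. There are 200 camera calls.

## Working session

There is one attempt and no reset: what is moved stays moved. The work goes in short steps, Python scripts to look and compute and a tool call to move; the robot and the scene stay as the last step left them, time stands still between calls to the robot, and variables do not carry over. Pictures are saved under pics/ and viewed, at most 10 in all, crops included, and the job is handed in when it is done.

Besides the shell and the picture viewer there is one more tool, called after "Call:" by a JSON object that holds its "name" and its "arguments", one argument or row to a line. move_arm: Moves the arm, as the interface text tells. Scaled input: -1 to 1 covers 1 m each way for a shift and 360 degrees each way for a turn. Its arguments: {"type":"object","properties":{"steps":{"type":"array"},"squeeze":{"type":"number"}},"required":["steps"]}

```bash
mkdir -p pics; ls
cat > h.py <<'E'
import numpy as np, cv2, json
from rig import manip
def grab(name,fn):
    im=manip.get_image(name); cv2.imwrite(f'pics/{fn}.png',im['pixels'])
    np.savez(f'pics/{fn}.npz',**{k:np.array(im[k]) for k in im}); return im
def load(fn): return np.load(f'pics/{fn}.npz')
def ray(im,u,v,z):
    R=np.array(im['R']);t=np.array(im['t']);c=-R.T@t
    d=R.T@np.array([(u-im['cx'])/im['fx'],(v-im['cy'])/im['fy'],1.])
    return c+d*(z-c[2])/d[2]
def proj(im,X):
    p=np.array(im['R'])@np.array(X)+np.array(im['t'])
    return np.array([im['fx']*p[0]/p[2]+im['cx'],im['fy']*p[1]/p[2]+im['cy']])
E
python3 - <<'E'
from h import *
for n in('top','scene'):
    im=grab(n,n+'0'); print(n,im['fx'],-np.array(im['R']).T@np.array(im['t']),np.round(im['R'],2).tolist())
print(manip.get_state())
E
```

```text
pics
top 528.9326209688979 [0.34820429 0.01827226 1.24874701] [[-0.15, -0.99, -0.0], [-0.97, 0.15, -0.2], [0.2, -0.03, -0.98]]
scene 577.3869408161767 [1.16771508 0.5189974  1.09890126] [[-0.65, 0.76, -0.01], [0.62, 0.52, -0.59], [-0.45, -0.39, -0.8]]
{'clock': 0.1, 'qpos': array([ 1.04899452e+00,  2.76553422e-01,  1.50599531e+00, -1.03643374e-05,
        1.36068969e+00, -1.21010168e-01]), 'qd': array([-0.00055758, -0.00171114, -0.00301075, -0.00032514,  0.00075295,
       -0.00077236]), 'effort': array([ 1.96400651e-03, -4.17696655e+01, -2.46405351e+01, -2.08315532e-04,
        5.84751993e-03,  1.38171833e-05]), 'position': array([0.22413172, 0.5290501 , 0.2475183 ]), 'ee_rot': array([-2.55141518e-04,  1.99056116e-01,  9.79987748e-01, -7.82345431e-04]), 'contact_force': array([-0.51124744, -0.369744  , -0.28277735]), 'moment': array([-0.00749617,  0.03525343, -0.00757118]), 'gripper_force': 0.0, 'width': 0.08561461228904174}
```

View pics/top0.png

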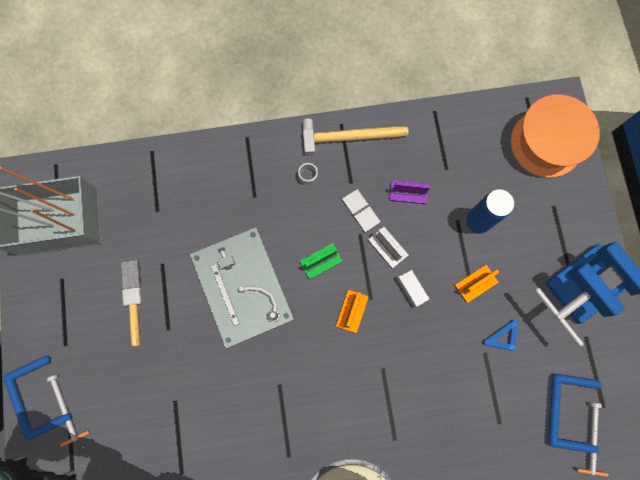

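View pics/scene0.png

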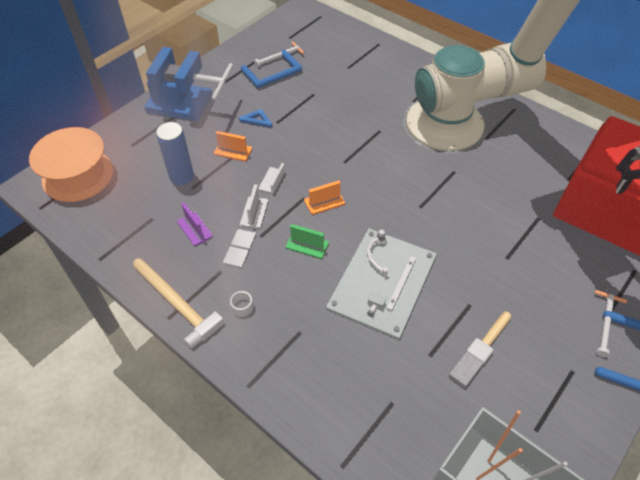

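The top view shows the jig at about (241,287), the grey tee at (388,247) with the flat (361,210) and angle (413,288) close on either side.

Run:
```python
from h import *
im=load('top0');p=im['pixels']
a=cv2.resize(p[222:352,185:300],None,fx=4.4,fy=4.4,interpolation=cv2.INTER_CUBIC)
b=cv2.resize(p[222:276,362:416],None,fx=5,fy=5,interpolation=cv2.INTER_CUBIC)
c=np.zeros((572,800,3),np.uint8);c[:a.shape[0],:a.shape[1]]=a[:572];c[:b.shape[0],515:515+b.shape[1]]=b
cv2.imwrite('pics/crop0.png',c)
g=p.astype(int); 
m=((g.min(2)>105)&(g.max(2)-g.min(2)<45)).astype(np.uint8)
n,l,s,ce=cv2.connectedComponentsWithStats(m)
for i in range(1,n):
    x,y,w,h,A=s[i]
    if A>150 and 180<x<440 and y>180: 
        q=cv2.findContours((l==i).astype(np.uint8),0,2)[0]
        r=cv2.minAreaRect(max(q,key=len)); print(s[i],r, np.round(cv2.boxPoints(r),1).tolist())
```

```text
[ 408  437  177   43 2922] ((496.0, 458.0), (176.0, 42.0), 0.0) [[408.0, 479.0], [408.0, 437.0], [584.0, 437.0], [584.0, 479.0]]
```

View pics/crop0.png

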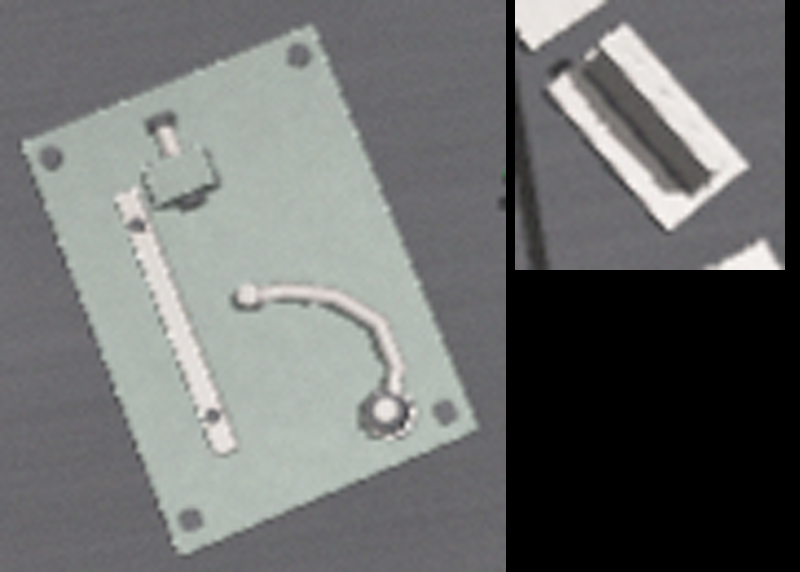

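The crop shows the bed corners (jig +x pointing up-left, towards the stop block at crop (180,170)), the fixed edge on the left, the pivot at lower right (385,412) and the tee with clear foot corners.

```bash
cat >> h.py <<'E'
def rects(p,thr,x0,x1,y0,y1,amin=150):
    g=p.astype(int); m=((g.min(2)>thr)&(g.max(2)-g.min(2)<50)).astype(np.uint8)
    z=np.zeros_like(m); z[y0:y1,x0:x1]=m[y0:y1,x0:x1]
    out=[]
    for c in cv2.findContours(z,0,1)[0]:
        if cv2.contourArea(c)>amin:
            out.append((cv2.contourArea(c),cv2.boxPoints(cv2.minAreaRect(c))))
    return out
E
python3 - <<'E'
from h import *
im=load('top0');p=im['pixels']
print(p[300,200],p[330,270],p[300,330],p[240,400])
for A,b in rects(p,128,185,440,180,350): 
    zz=.012 if A>2000 else .008
    w=np.array([ray(im,u,v,zz)[:2] for u,v in b]); print(A,np.round(b,1).tolist(),'\n ',np.round(w,4).tolist(),np.round(w.mean(0),4),[round(float(np.linalg.norm(w[i]-w[i-1])),4) for i in range(4)],[round(float(np.degrees(np.arctan2(*(w[i]-w[i-1])[::-1]))),1) for i in range(4)])
print('pivot',ray(im,185+385/4.4,222+412/4.4,.04),'edge ends',ray(im,185+130/4.4,222+190/4.4,.022),ray(im,185+228/4.4,222+452/4.4,.022), 'nose',ray(im,185+249/4.4,222+295/4.4,.039))
print('webtop ends',[ray(im,362+(x-515)/5,222+y/5,.062) for x,y in((590,60),(703,185))])
E
```

```text
[114 112 112] [108 104 102] [108 108 107] [111 108 107]
520.0 [[397.5, 276.29998779296875], [411.0, 268.1000061035156], [429.79998779296875, 298.8999938964844], [416.29998779296875, 307.1000061035156]] 
  [[0.5038, -0.1898], [0.5184, -0.225], [0.4397, -0.2551], [0.4255, -0.2203]] [ 0.4718 -0.2225] [0.084, 0.0381, 0.0842, 0.0376] [21.3, -67.4, -159.0, 112.2]
7195.0 [[186.89999389648438, 254.3000030517578], [255.89999389648438, 226.0], [294.29998779296875, 319.8999938964844], [225.3000030517578, 348.1000061035156]] 
  [[0.63, 0.2975], [0.6742, 0.1262], [0.4383, 0.066], [0.398, 0.2319]] [0.5351 0.1804] [0.2411, 0.1768, 0.2435, 0.1707] [15.8, -75.5, -165.7, 103.6]
451.0 [[367.29998779296875, 238.89999389648438], [383.5, 225.0], [408.70001220703125, 254.5], [392.6000061035156, 268.3999938964844]] 
  [[0.6039, -0.1342], [0.6318, -0.1785], [0.5514, -0.2256], [0.5242, -0.1816]] [ 0.5779 -0.18  ] [0.0927, 0.0523, 0.0932, 0.0517] [30.8, -57.7, -149.6, 121.7]
350.5 [[353.5, 215.3000030517578], [369.5, 204.6999969482422], [380.70001220703125, 221.5], [364.79998779296875, 232.1999969482422]] 
  [[0.6666, -0.1109], [0.6871, -0.1536], [0.6414, -0.1733], [0.6211, -0.1309]] [ 0.6541 -0.1422] [0.0496, 0.0473, 0.0498, 0.047] [23.7, -64.2, -156.6, 115.5]
339.0 [[341.3999938964844, 198.10000610351562], [357.29998779296875, 187.5], [368.20001220703125, 203.8000030517578], [352.29998779296875, 214.5]] 
  [[0.7139, -0.0886], [0.7348, -0.1314], [0.6897, -0.151], [0.6691, -0.1083]] [ 0.7019 -0.1198] [0.0489, 0.0477, 0.0491, 0.0473] [23.8, -64.0, -156.6, 115.8]
pivot [0.45310112 0.11258664 0.04      ] edge ends [0.59201041 0.23339336 0.022     ] [0.44623601 0.19790066 0.022     ] nose [0.52403933 0.17498161 0.039     ]
webtop ends [array([ 0.60076601, -0.15153028,  0.062     ]), array([ 0.53546039, -0.19250878,  0.062     ])]
```

Call:
{"name": "move_arm", "arguments": {
  "steps": [0,0,-0.35,0.354,-0.709,-0.03,1,0,0,-0.35,0.354,-0.709,-0.03,1,0,0,-0.35,0.354,-0.709,-0.03,1,0,0,-0.35,0.354,-0.709,-0.03,1,0,0,-0.35,0.354,-0.709,-0.03,1,0,0,-0.35,0.354,-0.709,-0.03,1,0,0,-0.35,0.354,-0.709,-0.03,1,0,0,-0.35,0.354,-0.709,-0.03,1,0,0,-0.35,0.354,-0.709,-0.03,1,0,0,-0.35,0.354,-0.709,-0.03,1]
}}

```text
clock: 1.1
position: [0.4478, 0.0805, 0.2292]
ee_rot: [-0.0, 0.816, 0.579, 0.0]
contact_force: [1.0, 0.3, -0.1]
width: 0.0858
gripper_force: 0.0
```

Call:
{"name": "move_arm", "arguments": {
  "steps": [0,0,-0.11,0.13,-0.26,-0.03,1,0,0,-0.11,0.13,-0.26,-0.03,1,0,0,-0.11,0.13,-0.26,-0.03,1,0,0,-0.11,0.13,-0.26,-0.03,1,0,0,-0.11,0.13,-0.26,-0.03,1,0,0,-0.11,0.13,-0.26,-0.03,1,0,0,-0.11,0.13,-0.26,-0.03,1,0,0,-0.11,0.13,-0.26,-0.03,1,0,0,-0.11,0.13,-0.26,-0.03,1,0,0,-0.11,0.13,-0.26,-0.03,1]
}}

```text
clock: 2.1
position: [0.577, -0.1761, 0.1997]
ee_rot: [-0.0, 0.962, 0.272, -0.0]
contact_force: [-0.5, -0.5, 0.1]
width: 0.0856
gripper_force: 0.0
```

Run:
```python
from h import *
im=grab('wrist','w0'); s=manip.get_state(); print(s['clock'],s['position'],s['ee_rot'],s['qpos']); c=-np.array(im['R']).T@np.array(im['t']);print(c,np.round(im['R'],2))
```

```text
2.15 [ 0.5770911  -0.17612799  0.19984148] [-4.52090108e-05  9.62260330e-01  2.72130573e-01  8.22876357e-05] [-4.11597099e-01  3.47719074e-01  1.52132636e+00  1.82352289e-04
  1.27247737e+00  6.07932687e-01]
[ 0.63239499 -0.14138542  0.32519723] [[ 0.52 -0.85 -0.  ]
 [-0.82 -0.51  0.26]
 [-0.22 -0.14 -0.97]]
```

View pics/w0.png

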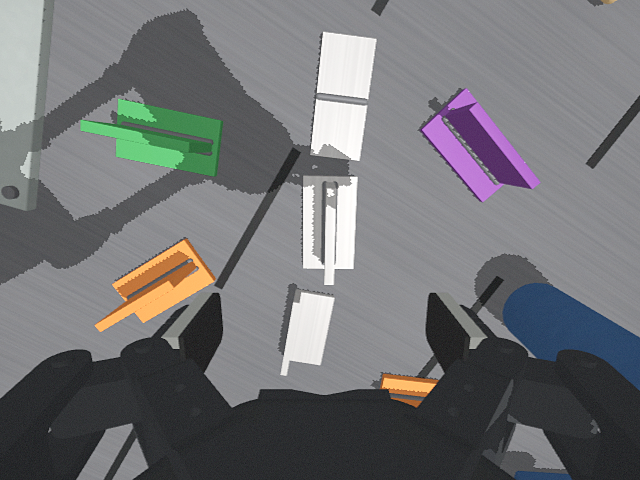

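The wrist view shows the grey tee foot with corners near (303,177), (357,177), (354,268), (302,268) and its web's top running from (330,182) to (329,284).

Run:
```python
from h import *
im=load('w0')
f=np.array([ray(im,u,v,.008)[:2] for u,v in((303,176.5),(357.5,176.5),(354.5,268.5),(302.5,268.5))])
print(np.round(f,4).tolist(),f.mean(0))
for a,b in((0,3),(1,2)): d=f[a]-f[b]; print(np.linalg.norm(d),np.degrees(np.arctan2(d[1],d[0])))
w=[ray(im,u,v,.062)[:2] for u,v in((330.5,182),(329,284.5))]; d=w[0]-w[1]; print(w,np.mean(w,0),np.linalg.norm(d),np.degrees(np.arctan2(d[1],d[0])))
# refine jig: fit lines to bed contour sides in top
im=load('top0');p=im['pixels'];g=p.astype(int);m=((g.min(2)>128)).astype(np.uint8);m[:,:185]=0;m[:,300:]=0;m[:220]=0;m[352:]=0
c=max(cv2.findContours(m,0,1)[0],key=cv2.contourArea)[:,0].astype(float)
W=np.array([ray(im,u,v,.012)[:2] for u,v in c])
for th in(14.4,):
  t=np.radians(th);A=np.array([[np.cos(t),np.sin(t)],[-np.sin(t),np.cos(t)]]);q=(W-[.535,.18])@A.T
  for ax,sg,h,oth in((0,1,.12,.085),(0,-1,.12,.085),(1,1,.085,.12),(1,-1,.085,.12)):
    k=(np.abs(q[:,ax]*sg-h)<.008)&(np.abs(q[:,1-ax])<oth-.012); s=np.polyfit(q[k,1-ax],q[k,ax],1); print(ax,sg,k.sum(),s[1],'slope deg',np.degrees(s[0]))
```

```text
[[0.6021, -0.1372], [0.6283, -0.1798], [0.5518, -0.226], [0.525, -0.1823]] [ 0.57681873 -0.18133379]
0.08940219209357027 30.354822057979526
0.08936923678236294 31.155389681068502
[array([ 0.61472941, -0.15792157]), array([ 0.54269922, -0.20124396])] [ 0.57871431 -0.17958276] 0.08405460702969708 31.024704418444173
0 1 57 0.11876009209519764 slope deg -0.13098535925021848
0 -1 59 -0.11889364466812193 slope deg -0.10606797793210088
1 1 85 0.08364548375763672 slope deg -0.0013358093821371857
1 -1 83 -0.0848415306730741 slope deg 0.06936791474633536
```

Call:
{"name": "move_arm", "arguments": {
  "steps": [0,0,-0.002,0.0005,-0.0044,-0.04,1,0,0,-0.002,0.0005,-0.0044,-0.08,1,0,0,-0.002,0.0005,-0.0044,-0.115,1,0,0,-0.002,0.0005,-0.0044,-0.14,1,0,0,-0.002,0.0005,-0.0044,-0.153,1,0,0,-0.002,0.0005,-0.0044,-0.153,1,0,0,-0.002,0.0005,-0.0044,-0.153,-1,0,0,-0.002,0.0005,-0.0044,-0.153,-1,0,0,-0.002,0.0005,-0.0044,-0.153,-1,0,0,-0.002,0.0005,-0.0044,-0.153,-1],
  "squeeze": 60
}}

```text
clock: 3.15
position: [0.5786, -0.1822, 0.0475]
ee_rot: [0.001, 0.964, 0.265, 0.001]
contact_force: [-0.7, -0.1, -0.1]
width: 0.0278
gripper_force: 0.0
```

Call:
{"name": "move_arm", "arguments": {
  "steps": [0,0,0,0,0,0,-1,0,0,0,0,0,0,-1,0,0,0,0,0,0,-1,0,0,0,0,0,0,-1,0,0,0,0,0,0,-1,0,0,0,0,0,0,-1,0,0,0,0,0,0.005,-1,0,0,0,0,0,0.02,-1,0,0,0,0,0,0.05,-1,0,0,0,0,0,0.09,-1]
}}

```text
clock: 4.15
position: [0.5758, -0.181, 0.1341]
ee_rot: [-0.002, 0.964, 0.265, -0.003]
contact_force: [1.0, -0.5, -4.2]
width: 0.0072
gripper_force: 58.9
```

Run:
```python
from h import *
im=grab('wrist','w1'); s=manip.get_state(); print(s['clock'],s['position'],s['ee_rot'],s['width'],s['contact_force'])
```

```text
4.2 [ 0.58030307 -0.18293045  0.14266302] [0.00239293 0.96413427 0.26538933 0.00280752] 0.006964664879236159 [ 3.09842336 -0.14989979  0.91841524]
```

View pics/w1.png

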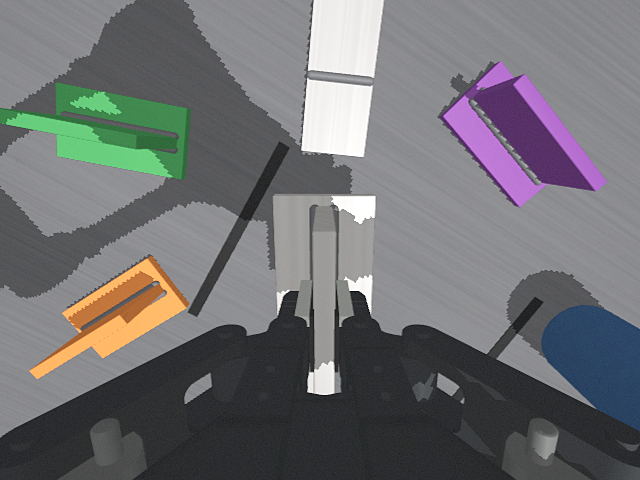

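The tee is held by the middle of its web; the foot's far edge runs from (273,195) to (376,195). Next I work out its offset in the hand.

Run:
```python
from h import *
from scipy.spatial.transform import Rotation as Ro
a=load('w0');b=load('w1')
q=lambda e:Ro.from_quat([e[1],e[2],e[3],e[0]]).as_matrix()
T0=q([-4.5e-5,.96226,.27213,8.2e-5]);p0=np.array([.57709,-.17613,.19984])
c=lambda im:-im['R'].T@im['t']
off=T0.T@(c(a)-p0); RC=T0.T@a['R'].T   # cam in tool
T1=b['R'].T@RC.T; p1=c(b)-T1@off
print('tcp',p1,'tool z',T1[:,2])
# pts in tool frame; foot plane: tool z = .047-.008 ahead =.0395
def ray_tool(u,v,z):
    d=RC@np.array([(u-b['cx'])/b['fx'],(v-b['cy'])/b['fy'],1]); return off+d*(z-off[2])/d[2]
for u,v in((273,195),(376,195)): print('foot far corner in tool',ray_tool(u,v,.0395)*1000)
for u,v in((312,207),(336,207)): print('web far top corners',ray_tool(u,v,-.0145)*1000)
for u,v in((307,393),(340,393)): print('web near top corners',ray_tool(u,v,-.0145)*1000)
```

```text
tcp [ 0.57593367 -0.1810737   0.13426549] tool z [-0.00666421  0.00277385 -0.99997395]
foot far corner in tool [ 44.22863848 -25.39793781  39.5       ]
foot far corner in tool [44.23368579 24.43908124 39.5       ]
web far top corners [ 47.20707809  -4.63204937 -14.5       ]
web far top corners [ 47.20815224   3.24854487 -14.5       ]
web near top corners [-24.65204276  -7.19838639 -14.5       ]
web near top corners [-24.64223341   5.44692713 -14.5       ]
```

```bash
cat >> h.py <<'E'
J0=np.array([.5351,.1794]);JY=np.radians(14.5);JA=np.array([[np.cos(JY),np.sin(JY)],[-np.sin(JY),np.cos(JY)]])
def tojig(w): return JA@(np.array(w)[:2]-J0)*1000
def toworld(x,y): return JA.T@np.array([x,y])/1000+J0
def tool(s):
    e=s['ee_rot']; return np.degrees(2*np.arctan2(e[2],e[1]))-90
E
python3 - <<'E'
from h import *
im=load('top0')
for n,x,y,z in(('blk front L',150,207,.034),('blk front R',217,188,.034),('blk back L',147,165,.034),('blk back R',208,150,.034),('dark end',188,207,.0195),('edge corner far-right',143,186,.022),('edge right near',236,444,.022),('nose',249,295,.039),('pivot',385,412,.045)):
    print(n,tojig(ray(im,185+x/4.4,222+y/4.4,z)))
for x in(24,44,64):print(x,(proj(im,[*toworld(x,10),.0195])-[185,222])*4.4)
s=manip.get_state();print(s['position'],tool(s),tojig(s['position']))
print(toworld(-15,36),toworld(-15,10))
i2=load('scene0')
print([proj(i2,[*toworld(x,10),.0195]) for x in(24,44,64)])
a=cv2.resize(i2['pixels'][225:340,325:440],None,fx=5,fy=5,interpolation=cv2.INTER_CUBIC);cv2.imwrite('pics/crop1.png',a)
E
```

```text
blk front L [53.10947005 30.08462571]
blk front R [48.73030039 -6.21017177]
blk back L [74.83118429 23.50397651]
blk back R [69.70169038 -9.21770478]
dark end [48.41799368 13.03139344]
edge corner far-right [67.92119099 30.8522402 ]
edge right near [-79.17173174  34.80346252]
nose [-11.81463493  -1.50828885]
pivot [-96.63351901 -44.42338224]
24 [209.76750164 246.42377808]
44 [196.26020403 212.31556347]
64 [182.83283643 178.40918565]
[ 0.58030307 -0.18293045  0.14266302] -59.219608726602274 [ -46.95705839 -362.10731845]
[0.51156411 0.21049761] [0.51807399 0.18532578]
[array([384.28465692, 286.56225066]), array([380.88512554, 293.59218356]), array([377.42745988, 300.74233307])]
```

View pics/crop1.png

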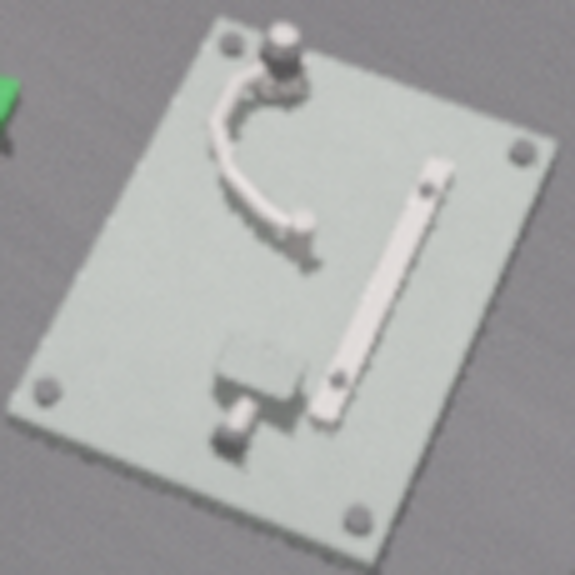

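Casting the block's front rim (crop (150,207)–(217,188)) puts it at jig x≈51, so the screw's end is near x≈46; the scene crop agrees. I carry the tee to above jig (-12, +36).

Call:
{"name": "move_arm", "arguments": {
  "steps": [0,0,-0.005,-0.003,0.02,0.005,-1,0,0,-0.01,-0.01,0.06,0.015,-1,0,0,-0.016,-0.017,0.105,0.02,-1,0,0,-0.022,-0.024,0.15,0.02,-1,0,0,-0.028,-0.031,0.195,0.02,-1,0,0,-0.034,-0.039,0.24,0.02,-1,0,0,-0.04,-0.046,0.285,0.02,-1,0,0,-0.0456,-0.053,0.33,0.02,-1,0,0,-0.0456,-0.059,0.37,0.02,-1,0,0,-0.0456,-0.063,0.392,0.02,-1]
}}

```text
clock: 5.2
position: [0.5135, 0.2131, 0.1554]
ee_rot: [-0.001, 0.992, 0.126, -0.001]
contact_force: [0.2, -0.5, -4.0]
width: 0.007
gripper_force: 59.4
```

Call:
{"name": "move_arm", "arguments": {
  "steps": [0,0,0,0,0,-0.01,-1,0,0,0,0,0,-0.02,-1,0,0,0,0,0,-0.03,-1,0,0,0,0,0,-0.03,-1,0,0,0,0,0,-0.03,-1,0,0,0,0,0,-0.03,-1,0,0,0,0,0,-0.03,-1,0,0,0,0,0,-0.03,-1,0,0,0,0,0,-0.03,-1,0,0,0,0,0,-0.03,-1]
}}

```text
clock: 6.2
position: [0.5151, 0.2101, 0.1266]
ee_rot: [0.0, 0.992, 0.125, 0.0]
contact_force: [0.7, -0.2, -3.6]
width: 0.0071
gripper_force: 59.3
```

Run:
```python
from h import *
im=grab('wrist','w2');s=manip.get_state();print(s['clock'],s['position'],tool(s),tojig(s['position']),s['contact_force'],s['qd'].round(3),s['width'])
```

```text
6.25 [0.51506538 0.210058   0.12655412] -75.6409484911122 [-11.7203177   34.69774094] [ 0.08085531 -0.21169892 -3.54397672] [ 0.     0.003  0.002  0.    -0.001 -0.   ] 0.007073226068190934
```

View pics/w2.png

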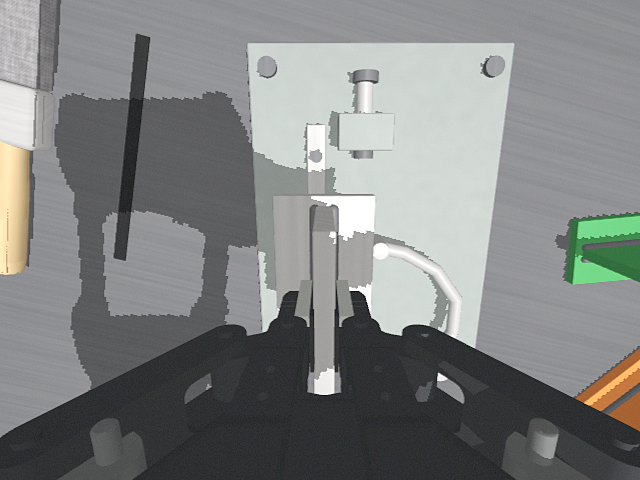

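The held tee is parallel to the strip. The strip is at cols 306–326, the screw's tip at (364,158), block front at row 150, and the nose at (381,251), just clear of the foot's edge at col 375.

Run:
```python
from h import *
im=load('w2');s=manip.get_state();zt=s['position'][2]-.0475
J=lambda u,v,z:tojig(ray(im,u,v,z)).round(1)
print('foot corners',J(273,195,zt+.008),J(376,195,zt+.008))
print('bed corners',J(248,43,.012),J(514.5,43,.012))
print('strip R edge top',J(326,126,.022),J(326,192,.022),'L',J(306,126,.022))
print('screw end',J(364,158,.021),'block front',J(338,150,.034),J(394,150,.034),'nose',J(381,251,.039))
```

```text
foot corners [32.5 59.9] [32.4  9.9]
bed corners [118.9  83. ] [118.5 -85.4]
strip R edge top [68.4 33.8] [26.2 33.8] L [68.4 46.6]
screw end [48.3  8.7] block front [53.5 26.4] [53.4 -8.2] nose [-10.3  -2. ]
```

Call:
{"name": "move_arm", "arguments": {
  "steps": [0,0,0,0,0,-0.01,-1,0,0,0,0,0,-0.022,-1,0,0,0,0,0,-0.034,-1,0,0,0,0,0,-0.045,-1,0,0,0,0,0,-0.052,-1,0,0,0,0,0,-0.052,-1,0,0,0,0,0,-0.052,-1,0,0,0,0.0008,-0.0029,-0.052,-1,0,0,0,0.0015,-0.0058,-0.052,-1,0,0,0,0.0023,-0.0087,-0.052,-1]
}}

```text
clock: 7.25
position: [0.5182, 0.2025, 0.0751]
ee_rot: [-0.001, 0.992, 0.124, 0.001]
contact_force: [0.2, 5.9, -4.3]
width: 0.007
gripper_force: 59.3
```

Call:
{"name": "move_arm", "arguments": {
  "steps": [0,0,0,0.0006,-0.0024,0,-1,0,0,0,0.0013,-0.0048,0,-1,0,0,0,0.0019,-0.0073,0,-1,0,0,0,0.0025,-0.0097,0,-1,0,0,0,0.0031,-0.0121,0,-1,0,0,0,0.0036,-0.014,0,-1,0,0,0,0.0041,-0.016,0,-1,0,0,0,0.0046,-0.018,0,-1,0,0,0,0.0051,-0.0195,0,-1,0,0,0,0.0055,-0.0213,0,-1]
}}

```text
clock: 8.25
position: [0.524, 0.1823, 0.0752]
ee_rot: [-0.002, 0.992, 0.124, 0.002]
contact_force: [0.4, 7.9, -3.8]
width: 0.0073
gripper_force: 59.3
```

Run:
```python
from h import *
s=manip.get_state();print(s['clock'],s['position'],tool(s),tojig(s['position']),'Fjig',JA@s['contact_force'][:2],s['contact_force'],s['width'])
```

```text
8.25 [0.52402783 0.18228385 0.07521414] -75.73371981860042 [-9.99743738  5.56424281] Fjig [2.34396724 7.51033102] [ 0.38886964  7.85799179 -3.79468221] 0.007270755401809932
```

Call:
{"name": "move_arm", "arguments": {
  "steps": [0,0,0,0.0003,-0.001,0,-1,0,0,0,0.0003,-0.001,0,-1,0,0,0,0.0003,-0.001,-0.001,-1,0,0,0,0.0003,-0.001,-0.0025,-1,0,0,0,0.0003,-0.001,-0.004,-1,0,0,0,0.0003,-0.001,-0.005,-1,0,0,0,0.0003,-0.001,-0.006,-1,0,0,0,0.0003,-0.001,-0.007,-1,0,0,0,0.0003,-0.001,-0.008,-1,0,0,0,0.0003,-0.001,-0.008,-1]
}}

```text
clock: 9.25
position: [0.5232, 0.1809, 0.067]
ee_rot: [-0.002, 0.992, 0.124, 0.001]
contact_force: [-1.4, 6.0, -3.9]
width: 0.0072
gripper_force: 59.5
```

Call:
{"name": "move_arm", "arguments": {
  "steps": [0,0,0,0,0,-0.0015,-1,0,0,0,0,0,-0.003,-1,0,0,0,0,0,-0.0045,-1,0,0,0,0,0,-0.0055,-1,0,0,0,0,0,-0.006,-1,0,0,0,0,0,-0.0065,-1,0,0,0,0,0,-0.007,-1,0,0,0,0,0,-0.0073,-1,0,0,0,0,0,-0.0075,-1,0,0,0,0,0,-0.0075,-1]
}}

```text
clock: 10.25
position: [0.523, 0.1807, 0.0596]
ee_rot: [-0.002, 0.992, 0.124, 0.0]
contact_force: [-2.0, 6.9, -1.9]
width: 0.0072
gripper_force: 59.8
```

Run:
```python
from h import *
s=manip.get_state();print(s['clock'],s['position'],tool(s),tojig(s['position']),'Fjig',JA@s['contact_force'][:2],s['contact_force'],s['moment'])
```

```text
10.25 [0.52297359 0.18074797 0.05955296] -75.72584300221637 [-11.40265386   4.34124496] Fjig [-0.16954552  7.13519906] [-1.95065626  6.86547532 -1.86116126] [1.246914   0.34408105 0.10290728]
```

Call:
{"name": "move_arm", "arguments": {
  "steps": [0,0,0,0,0,-0.0004,-1,0,0,0,-0.0001,0.0005,-0.0004,-1,0,0,0,-0.0003,0.001,-0.0004,-1,0,0,0,-0.0004,0.0015,-0.0004,-1,0,0,0,-0.0005,0.0019,-0.0004,-1,0,0,0,-0.0006,0.0024,-0.0004,-1,0,0,0,-0.0008,0.0029,-0.0004,-1,0,0,0,-0.0009,0.0034,-0.0004,-1,0,0,0,-0.0009,0.0034,-0.0004,-1,0,0,0,-0.0009,0.0034,-0.0004,-1]
}}

```text
clock: 11.25
position: [0.5214, 0.1837, 0.0591]
ee_rot: [-0.001, 0.992, 0.124, -0.0]
contact_force: [-3.0, 4.6, -0.6]
width: 0.007
gripper_force: 59.9
```

Run:
```python
from h import *
s=manip.get_state();print(s['clock'],s['position'],tool(s),tojig(s['position']),'Fjig',JA@s['contact_force'][:2],s['contact_force'],s['moment'])
```

```text
11.25 [0.52144034 0.18368932 0.05906658] -75.71380602998723 [-12.15060753   7.57280139] Fjig [-1.7639794   5.19605775] [-3.00878145  4.58888588 -0.61088815] [ 0.91141149  0.42367559 -0.01968961]
```

Call:
{"name": "move_arm", "arguments": {
  "steps": [0,0,0,-0.0001,0.0002,0,-1,0,0,0,-0.0001,0.0004,0,-1,0,0,0,-0.0002,0.0006,0,-1,0,0,0,-0.0002,0.0008,0,-1,0,0,0,-0.0003,0.001,0,-1,0,0,0,-0.0003,0.0012,0,-1,0,0,0,-0.0004,0.0014,0,-1,0,0,0,-0.0004,0.0016,0,-1,0,0,0,-0.0004,0.0016,0,-1,0,0,0,-0.0004,0.0016,0,-1]
}}

```text
clock: 12.25
position: [0.521, 0.1845, 0.059]
ee_rot: [-0.001, 0.992, 0.125, -0.001]
contact_force: [-3.0, 3.2, 0.1]
width: 0.0071
gripper_force: 60.2
```

```bash
cat > st.py <<'E'
from h import *
s=manip.get_state();print(s['clock'],s['position'].round(4),tool(s).round(2),tojig(s['position']).round(2),'Fjig',(JA@s['contact_force'][:2]).round(1),s['contact_force'].round(1),s['moment'].round(2))
E
python3 st.py
```

```text
12.25 [0.521  0.1845 0.059 ] -75.68 [-12.33   8.49] Fjig [-2.1  3.8] [-3.   3.2  0.1] [ 0.66  0.53 -0.02]
```

Call:
{"name": "move_arm", "arguments": {
  "steps": [0,0,0,-0.0001,0.0002,0,-1,0,0,0,-0.0001,0.0004,0,-1,0,0,0,-0.0002,0.0006,0,-1,0,0,0,-0.0002,0.0008,0,-1,0,0,0,-0.0003,0.001,0,-1,0,0,0,-0.0003,0.0012,0,-1,0,0,0,-0.0004,0.0014,0,-1,0,0,0,-0.0004,0.0016,0,-1,0,0,0,-0.0004,0.0016,0,-1,0,0,0,-0.0004,0.0016,0,-1]
}}

```text
clock: 13.25
position: [0.5211, 0.1848, 0.0589]
ee_rot: [0.001, 0.992, 0.125, -0.0]
contact_force: [-5.1, 0.1, 6.2]
width: 0.0069
gripper_force: 60.9
```

```bash
python3 st.py
```

```text
13.25 [0.5211 0.1848 0.0589] -75.61 [-12.21   8.78] Fjig [-4.9  1.4] [-5.1  0.1  6.2] [-0.02  0.7  -0.03]
```

Call:
{"name": "move_arm", "arguments": {
  "steps": [0,0,0,0,0,0.0004,-1,0,0,0,0.0012,0.0003,0.0004,-1,0,0,0,0.0024,0.0006,0.0004,-1,0,0,0,0.0036,0.0009,0.0004,-1,0,0,0,0.005,0.0013,0.0004,-1,0,0,0,0.0064,0.0017,0.0004,-1,0,0,0,0.0078,0.002,0.0004,-1,0,0,0,0.0092,0.0024,0.0004,-1,0,0,0,0.0104,0.0027,0.0004,-1,0,0,0,0.0104,0.0027,0.0004,-1]
}}

```text
clock: 14.25
position: [0.5312, 0.1875, 0.059]
ee_rot: [0.001, 0.992, 0.125, -0.001]
contact_force: [-5.1, -1.3, 5.4]
width: 0.0073
gripper_force: 60.9
```

```bash
python3 st.py
```

```text
14.25 [0.5312 0.1875 0.059 ] -75.61 [-1.76  8.77] Fjig [-5.2  0. ] [-5.1 -1.3  5.4] [-0.23  0.81  0.03]
```

Call:
{"name": "move_arm", "arguments": {
  "steps": [0,0,0,0.0005,0.0001,0.0003,-1,0,0,0,0.001,0.0003,0.0003,-1,0,0,0,0.0015,0.0004,0.0003,-1,0,0,0,0.002,0.0005,0.0003,-1,0,0,0,0.0025,0.0006,0.0003,-1,0,0,0,0.003,0.0008,0.0003,-1,0,0,0,0.0034,0.0009,0.0003,-1,0,0,0,0.0037,0.001,0.0003,-1,0,0,0,0.004,0.001,0.0003,-1,0,0,0,0.004,0.001,0.0003,-1]
}}

```text
clock: 15.25
position: [0.5349, 0.1884, 0.059]
ee_rot: [0.001, 0.992, 0.125, -0.001]
contact_force: [-5.9, -2.2, 3.6]
width: 0.0068
gripper_force: 60.6
```

```bash
python3 st.py
python3 - <<'E'
from h import *
im=grab('wrist','w3'); a=cv2.resize(im['pixels'][90:280,240:440],None,fx=3,fy=3,interpolation=cv2.INTER_CUBIC); cv2.imwrite('pics/crop3.png',a)
E
```

```text
15.25 [0.5349 0.1884 0.059 ] -75.62 [2.04 8.74] Fjig [-6.2 -0.6] [-5.9 -2.2  3.6] [-0.25  0.83  0.03]
```

View pics/crop3.png

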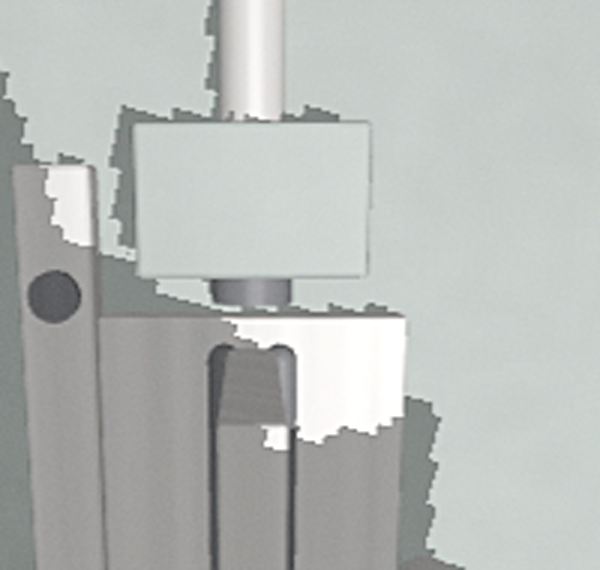

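The tee is flush along the strip, and the foot's edge (crop row 315) is about 2 mm short of the screw's end (row 303).

Call:
{"name": "move_arm", "arguments": {
  "steps": [0,0,0,0.0003,0.0001,0,-1,0,0,0,0.0006,0.0001,0,-1,0,0,0,0.0009,0.0002,0,-1,0,0,0,0.0011,0.0003,0,-1,0,0,0,0.0013,0.0003,0,-1,0,0,0,0.0015,0.0004,0,-1,0,0,0,0.0017,0.0004,0,-1,0,0,0,0.0018,0.0005,0,-1,0,0,0,0.0018,0.0005,0,-1,0,0,0,0.0018,0.0005,0,-1]
}}

```text
clock: 16.3
position: [0.5366, 0.1888, 0.059]
ee_rot: [0.001, 0.992, 0.125, -0.001]
contact_force: [-5.9, -2.5, 3.6]
width: 0.0073
gripper_force: 60.6
```

```bash
python3 st.py
```

```text
16.3 [0.5366 0.1888 0.059 ] -75.61 [3.79 8.77] Fjig [-6.3 -0.9] [-5.9 -2.5  3.6] [-0.21  0.86  0.01]
```

No contact yet (friction is a steady 6 N); creeping on.

Call:
{"name": "move_arm", "arguments": {
  "steps": [0,0,0,0.0001,0,0,-1,0,0,0,0.0002,0,0,-1,0,0,0,0.0003,0.0001,0,-1,0,0,0,0.0004,0.0001,0,-1,0,0,0,0.0005,0.0001,0,-1,0,0,0,0.0006,0.0002,0,-1,0,0,0,0.0007,0.0002,0,-1,0,0,0,0.0008,0.0002,0,-1,0,0,0,0.0008,0.0002,0,-1,0,0,0,0.0008,0.0002,0,-1]
}}

```text
clock: 17.3
position: [0.5372, 0.189, 0.059]
ee_rot: [0.001, 0.992, 0.125, -0.002]
contact_force: [-6.7, -1.8, 4.8]
width: 0.0073
gripper_force: 60.6
```

```bash
python3 st.py
```

```text
17.3 [0.5372 0.189  0.059 ] -75.62 [4.42 8.74] Fjig [-7. -0.] [-6.7 -1.8  4.8] [-0.32  0.85 -0.01]
```

Call:
{"name": "move_arm", "arguments": {
  "steps": [0,0,0,0.0001,0,0,-1,0,0,0,0.0002,0,0,-1,0,0,0,0.0003,0.0001,0,-1,0,0,0,0.0004,0.0001,0,-1,0,0,0,0.0005,0.0001,0,-1,0,0,0,0.0006,0.0002,0,-1,0,0,0,0.0006,0.0002,0,-1,0,0,0,0.0006,0.0002,0,-1,0,0,0,0.0006,0.0002,0,-1,0,0,0,0.0006,0.0002,0,-1]
}}

```text
clock: 18.3
position: [0.5372, 0.189, 0.059]
ee_rot: [0.001, 0.992, 0.125, -0.002]
contact_force: [-7.5, -2.2, 5.1]
width: 0.0071
gripper_force: 60.8
```

```bash
python3 st.py
```

```text
18.3 [0.5372 0.189  0.059 ] -75.61 [4.41 8.77] Fjig [-7.8 -0.3] [-7.5 -2.2  5.1] [-0.35  1.02 -0.  ]
```

Call:
{"name": "move_arm", "arguments": {
  "steps": [0,0,0,0.0001,0,0,-1,0,0,0,0.0002,0,0,-1,0,0,0,0.0003,0.0001,0,-1,0,0,0,0.0004,0.0001,0,-1,0,0,0,0.0005,0.0001,0,-1,0,0,0,0.0006,0.0002,0,-1,0,0,0,0.0007,0.0002,0,-1,0,0,0,0.0008,0.0002,0,-1,0,0,0,0.0008,0.0002,0,-1,0,0,0,0.0008,0.0002,0,-1]
}}

```text
clock: 19.3
position: [0.5373, 0.189, 0.0591]
ee_rot: [0.001, 0.992, 0.125, -0.003]
contact_force: [-8.4, -2.1, 6.0]
width: 0.0074
gripper_force: 61.0
```

```bash
python3 st.py
python3 - <<'E'
from h import *
im=grab('wrist','w4'); a=cv2.resize(im['pixels'][90:280,240:440],None,fx=3,fy=3,interpolation=cv2.INTER_CUBIC); cv2.imwrite('pics/crop4.png',a)
E
```

```text
19.3 [0.5373 0.189  0.0591] -75.61 [4.5  8.77] Fjig [-8.7  0.1] [-8.4 -2.1  6. ] [-0.33  1.19  0.04]
```

View pics/crop4.png

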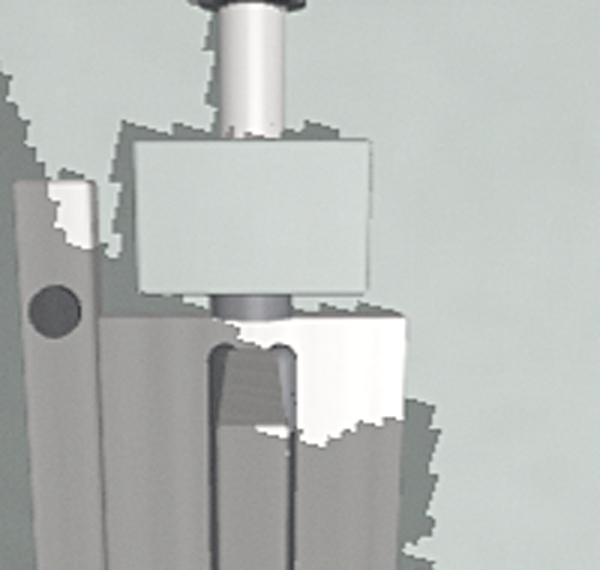

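The foot's edge meets the screw's end (crop row 318) and it is flush with the strip, so contact is confirmed. I ease off slightly, then open a little and rise.

Call:
{"name": "move_arm", "arguments": {
  "steps": [0,0,0,-0.0004,-0.0001,0,-1,0,0,0,-0.0008,-0.0002,0,-1,0,0,0,-0.0012,-0.0003,0,-1,0,0,0,-0.0012,-0.0003,0,-0.5,0,0,0,-0.0012,-0.0003,0,-0.5,0,0,0,-0.0012,-0.0003,0,-0.5,0,0,0,-0.0012,-0.0003,0,-0.5,0,0,0,-0.0012,-0.0003,0,-0.5,0,0,0,-0.0012,-0.0003,0,-0.5,0,0,0,-0.0012,-0.0003,0,-0.5],
  "squeeze": 20
}}

```text
clock: 20.35
position: [0.5387, 0.1902, 0.0592]
ee_rot: [0.0, 0.992, 0.125, 0.0]
contact_force: [-0.1, 0.3, 0.2]
width: 0.0213
gripper_force: 0.0
```

```bash
python3 st.py
```

```text
20.35 [0.5387 0.1902 0.0592] -75.64 [6.2  9.52] Fjig [0.  0.3] [-0.1  0.3  0.2] [-0.03 -0.   -0.01]
```

Free of contact; rise straight up.

Call:
{"name": "move_arm", "arguments": {
  "steps": [0,0,0,0,0,0.005,-0.5,0,0,0,0,0,0.015,-0.5,0,0,0,0,0,0.03,-0.5,0,0,0,0,0,0.05,-0.5,0,0,0,0,0,0.07,-0.5,0,0,0,0,0,0.09,-0.5,0,0,0,0,0,0.11,-0.5,0,0,0,0,0,0.125,-0.5,0,0,0,0,0,0.13,-0.5,0,0,0,0,0,0.13,-0.5]
}}

```text
clock: 21.35
position: [0.5391, 0.1902, 0.1905]
ee_rot: [-0.0, 0.992, 0.125, 0.001]
contact_force: [-0.2, -0.1, -0.5]
width: 0.0212
gripper_force: 0.0
```

```bash
python3 st.py
python3 - <<'E'
from h import *
im=grab('wrist','w5'); a=cv2.resize(im['pixels'][60:400,180:480],None,fx=1.75,fy=1.75,interpolation=cv2.INTER_CUBIC); cv2.imwrite('pics/crop5.png',a)
E
```

```text
21.35 [0.5391 0.1902 0.1905] -75.64 [6.58 9.5 ] Fjig [-0.2 -0.1] [-0.2 -0.1 -0.5] [ 0.04 -0.07  0.03]
```

View pics/crop5.png

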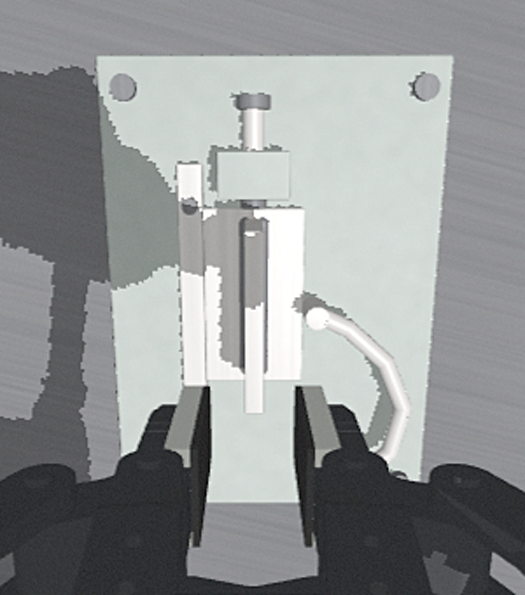

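The tee stands flush with the strip (col 205), touches the screw's end (row 207), and the nose (318,318) is sprung against its foot. Handing in.

```bash
python3 -c "
from rig import manip
print(manip.sign_off())"
```

```text
the job is handed in; nothing more can be done
None
```

The tee is in the jig, flush along the fixed edge and lightly touching the stop screw, with the sprung arm holding it; I handed the job in at about 21 s, and no verdict came back.

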